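# Close the bonsai tool chest

## Task

Close the wooden tool chest, whose open lid is locked by a folding stay. First push the stay's red knee knob gently forward and up until the knee is clearly past the straight line while the lid stays up; its thin links must never take more than 15 N. Then lower the lid by its brass handle without letting it drop until it is fully closed, let go, and leave the pots, spool and bottle where they stand.

Things in the scene. Friction and masses are not known exactly. Their poses are not given: they have to be found in the camera images.
- chest: Open-topped wooden chest, fixed, 200 (its x) by 200 (its y) by 110 mm high. Origin at the centre of its underside, z up. The lid's hinge line runs along chest x at y = -100, z = 110 mm; 'forward' means chest +y, from hinge to front. On the outside of the +x end is the stay: two steel links of 111 mm between pivots, at x = 102 to 112 mm, which meet at the knee.
- stay_pivot (a point): Pivot of the stay's lower link on the chest's +x end wall (chest y = +50, z = 30 mm). The knee swings round it on a 111 mm radius. The upper link joins the knee to the lid's edge, 100 mm from the hinge line.
- lid (a joint): Lid angle, rad: 0 closed on the chest, 1.31 (75 degrees, leaning slightly forward) as locked; it cannot come down while the stay is locked. Lid 200 by 200 by 12 mm, 0.7 to 1 kg. It stays up by the stiff knee just after unlocking, but can fall if let go on the way down.
- stay_knee (a joint): Bend of the knee, rad: -0.16 locked (sagging 9 mm towards the hinge, on a stop), 0 straight, positive past centre, 2.2 with the lid closed. Its rivet is stiff: 5 to 7 N at the knob along its arc moves it, and it stays where left (a fast touch, or a push that is only level, loads it far more). At +0.4 the knob has moved about 32 mm and the lid sunk about 0.05 rad; under 0.2 it jams against lowering.
- knee_knob (a point): Middle of the red knob, a round bar 15 mm thick, 68 mm long, along chest x from the knee outwards (this point at chest x = 152, its end at 174 mm). Fingers can reach down on either side. To unlock it swings about stay_pivot, at first 0.76 forward, 0.65 up. Along the links and towards the stop it is rigid.
- lid_handle (a point): Middle of the lid's brass handle, a round bar 12 mm thick, 110 mm long, parallel to the hinge line, on two prongs 38 mm beyond the lid's front edge; 238 mm from the hinge line and 6 mm above the lid's underside plane. It can turn between the fingers as the lid swings. Closed, it is 116 mm above the table.
- pot_mid (a point): Centre of a blue glazed pot, 120 mm wide, 55 high, on the table. Leave it.
- spool_mid (a point): Centre of a copper wire spool, 70 mm wide, 50 high, on the table. Leave it.
- mister_mid (a point): Centre of a green bottle, 64 mm wide, 160 high, on the table. Leave it.
- saucer_mid (a point): Centre of a terracotta pot, 90 mm wide, 45 high, on the table. Leave it.

How it is judged:
By the outcome, as a careful person would: the job done as asked, in the order asked, and still so for the second after the job is handed in, with the robot touching nothing.
It also fails if it takes over 69 s, if anything falls off the work surface, if the arm or the gripper's body presses on something with over 40 N, if the wrist force passes 120 N, or if a joint passes its speed limit or range.

## Robot

A 6-joint arm with a two-finger parallel gripper is mounted at the origin on the work surface. World frame = base frame: x ahead of the robot, y to its left, z up, the work surface at z = 0. Lengths are in m, angles in rad, forces in N, time in s.
With the tool pointing down it reaches from about 0.25 to 0.725 m from the base axis. Payload 4 kg.
Tool frame: the origin (TCP) lies midway between the tips of the shut fingers; the grasp point (between the pads) lies 19 mm behind it; z points along the fingers, y is the direction in which the jaws open and shut (so a half turn about z gives the same grasp; the last joint's range is limited). The gripper opens to 85 mm and grips with 20 to 120 N. Pads are 22 mm wide; open, the fingers measure 114 mm over their backs; the gripper's body (76 mm by 85 mm) begins 54 mm behind the grasp point. The pads swing forward as they close: fully open they stand 13 mm farther back than shut.
Start: joints at [-1.28, 0.241, 0.005, 1.335, 0, 1.571], TCP at [0.143, -0.479, 0.194] pointing down, gripper open.
Joint ranges: [-2.72, 2.72], [-1.05, 1.87], [-1.09, 1.28], [-1.99, 2.15], [-1.42, 1.44], [-3.14, 3.14]. Speed limits (rad/s): [2.79, 2.79, 3.14, 3.14, 3.14, 3.14].

## Interface

Orientations are given as a unit quaternion [x, y, z, w].
In Python, from workcell import bot, vision gives the robot as it stands. The module is installed in compiled form; this text tells all that it offers.
- The arm moves only by the tool send_rows, never from a script. Its argument "targets" is a list that holds one entry, the list of rows, each a list of 5 numbers: the shift along the world's x, y, z in cm, then the turn about the world's z in rad, then the finger opening in cm, from 0 to 8.54. A call has 1 to 12 rows; each row is the pose to reach, as a shift and turn from the pose commanded when the call began; what a row does not reach only later rows make up. A row lasts 1/8 s, in which the tool goes at most 62.5 mm and 10.7 degrees, less where a joint would pass 70% of its speed; a pose out of reach is approached as far as the arm can. A call with a gripper value outside its range is refused whole. The fingers move at their own pace and stop on an object; the grip force is fixed at half the most. Time passes only in rows, so rows that repeat a pose let the fingers close. It gives the time, the measured TCP pose, the force and the opening at its end, in the units of the state.
- bot.get_obs(): the state, without advancing time (a new reading comes with each control period).
- vision.camera(name): name is "scene" or "top" or "wrist"; returns the picture (384x512x3 uint8, red, green, blue); there is no depth.
- vision.get_calibration(name): a dict with "vertical_fov" (degrees; the focal length in pixels is half the picture's height over the tangent of half this angle, whatever the lens; pixels are square), "cx", "cy" (the principal point, pixels), "rvec" (rotation vector, rad) and "tvec" (3), from world to camera coordinates, as OpenCV has them; the wrist camera has in their place "T_tool_cam" (4x4, takes a point from camera to tool coordinates, whose origin is the TCP and whose axes are the flange's). Camera axes: x right, y down, z forward; pixel columns grow to the right and rows downward; lengths in m; the calibration is good to about 2 mm. A picture is of the moment at which its call begins: read the wrist's pose just before it. get_calibration takes no time and is no camera call.
- bot.job_done(): hands the job in, once; it reports no verdict.
Trained networks look in the newest picture that a camera, given by its name, has taken for a name from the list of things; names that differ only in an ending like _2 or _b are one class to them, and where a whole thing is asked for, a point or a joint stands for the part that bears it (a point fixed in the world has none). Each returns a list of dicts, best first, with "score" (0 to 1); they miss things now and then, are a little off and sometimes report something else, mostly with a low value. They report only what shows in the picture. A call takes as long as a camera call.
- vision.boxes_of(target, camera): "uv" ([column, row] in pixels, amid what is visible of it).
The state is a dict: "clock": time; "joint_pos": joint angles; "joint_vel": joint speeds; "tau": joint torques, N m; "eef_pos": TCP position; "tool_rot": TCP orientation; "ft_force": force on the tool from outside, world axes, zero at the start; "ft_torque": the same for the moment, N m; "grip_width": finger opening in m.
Only numpy, scipy, OpenCV 4.12 (cv2) and the standard library are available. Lean on these libraries where they do the work, as an engineer would, in place of code of your own. Each camera call takes 0.05 s, during which the arm holds its last target.

## Working session

There is one attempt and no reset: what is moved stays moved. The work goes in short steps, Python scripts to look and compute and a tool call to move; the robot and the scene stay as the last step left them, time stands still between calls to the robot, and variables do not carry over. Pictures are saved under pics/ and viewed, and the job is handed in when it is done.

Besides the shell and the picture viewer there is one more tool, called after "Call:" by a JSON object that holds its "fn" and its "kwargs", one argument or row to a line. send_rows: Moves the arm, as the interface text tells. Its arguments: {"type":"object","properties":{"targets":{"type":"array"}},"required":["targets"]}

```bash
mkdir -p pics; python3 - <<'E'
from workcell import bot, vision
import cv2
o=bot.get_obs(); print({k:(v if not hasattr(v,'round') else v.round(3)) if not isinstance(v,list) else [round(x,3) for x in v] for k,v in o.items()})
for c in ["scene","top","wrist"]:
    im=vision.camera(c); cv2.imwrite(f"pics/{c}0.png",im[:,:,::-1]); print(c,vision.get_calibration(c))
    for t in ["chest","knee_knob","lid_handle","lid","pot_mid","spool_mid","mister_mid","saucer_mid"]:
        try: print(t,[(r["uv"],round(r["score"],2)) for r in vision.boxes_of(t,c)[:2]])
        except Exception as e: print(t,e)
print(bot.get_obs()["clock"])
E
```

```text
{'clock': 0.0, 'joint_pos': array([-1.28 ,  0.241,  0.004,  1.335,  0.   ,  1.571]), 'joint_vel': array([-0.001,  0.001, -0.   , -0.001,  0.   ,  0.002]), 'tau': array([ 1.0000e-03, -3.7232e+01,  2.5241e+01,  1.7000e-02, -0.0000e+00,
       -0.0000e+00]), 'eef_pos': array([ 0.143, -0.478,  0.193]), 'tool_rot': array([ 0.989,  0.145, -0.   , -0.001]), 'ft_force': array([ 0.519,  0.069, -0.806]), 'ft_torque': array([ 0.019, -0.019, -0.018]), 'grip_width': 0.08531000492201153}
scene {'vertical_fov': 56.77498693862326, 'cx': 256.02599699533687, 'cy': 194.0140826496689, 'rvec': array([ 0.76408753,  2.75341197, -0.87354692]), 'tvec': array([ 0.39406059, -0.12321087,  1.32349234])}
chest [([245.4, 195.6], 0.65)]
knee_knob [([209.3, 208.6], 0.74)]
lid_handle [([235.3, 158.5], 0.65)]
lid [([239.4, 155.3], 0.85)]
pot_mid [([324.3, 290.4], 0.89)]
spool_mid []
mister_mid [([200.1, 160.7], 0.63)]
saucer_mid [([255.2, 308.4], 0.91)]
top {'vertical_fov': 56.67032481150456, 'cx': 255.70006440820904, 'cy': 194.6820954903057, 'rvec': array([ 2.1196898 , -2.13818979,  0.18049709]), 'tvec': array([0.073
[... 155 characters left out ...]
2.1, 227.3], 0.69)]
spool_mid [([359.0, 237.9], 0.69), ([286.0, 209.6], 0.63)]
mister_mid [([364.3, 187.4], 0.65)]
saucer_mid [([185.8, 160.9], 0.88)]
wrist {'vertical_fov': 66.20194902962292, 'cx': 256.27111788147266, 'cy': 190.84586785499056, 'T_tool_cam': array([[ 1.20849112e-04, -9.63154804e-01, -2.68947596e-01,
         6.84042795e-02],
       [ 9.99999784e-01,  2.90090752e-04, -5.89532008e-04,
         6.32773005e-05],
       [ 6.45829795e-04, -2.68947466e-01,  9.63154631e-01,
        -1.80179885e-01],
       [ 0.00000000e+00,  0.00000000e+00,  0.00000000e+00,
         1.00000000e+00]])}
chest []
knee_knob []
lid_handle []
lid []
pot_mid []
spool_mid []
mister_mid []
saucer_mid []
1.35
```

View images.

View pics/scene0.png

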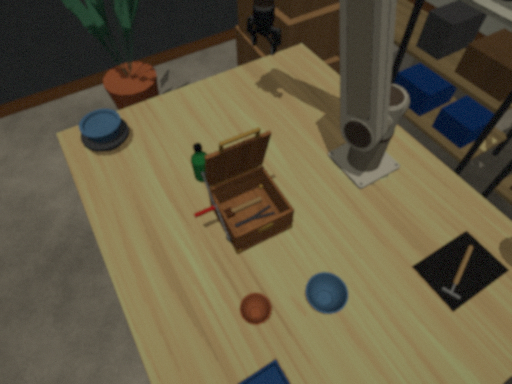

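View pics/top0.png

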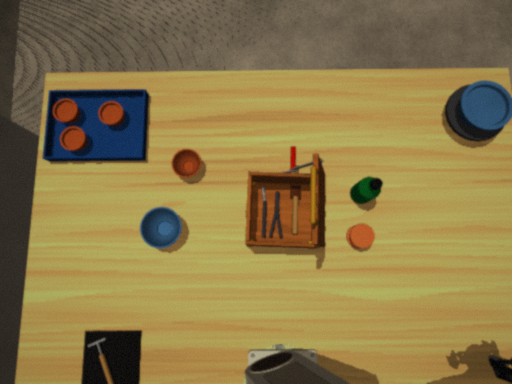

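View pics/wrist0.png

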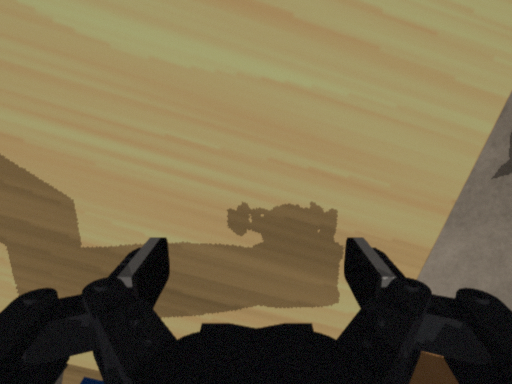

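```bash
cat > h.py <<'E'
import numpy as np, cv2
from workcell import bot, vision
def K(c):
    f=192/np.tan(np.radians(c['vertical_fov']/2)); return np.array([[f,0,c['cx']],[0,f,c['cy']],[0,0,1]])
def proj(P,cam):
    c=vision.get_calibration(cam); return cv2.projectPoints(np.array(P,float).reshape(-1,3),c['rvec'],c['tvec'],K(c),None)[0].reshape(-1,2)
def ray(uv,cam):
    c=vision.get_calibration(cam); R=cv2.Rodrigues(c['rvec'])[0]
    d=R.T@np.linalg.inv(K(c))@np.array([*uv,1.]); o=-R.T@c['tvec']; return o,d
def onz(uv,cam,z):
    o,d=ray(uv,cam); return o+d*(z-o[2])/d[2]
def tri(uv1,uv2):
    M=[];b=[]
    for uv,c in((uv1,'top'),(uv2,'scene')):
        o,d=ray(uv,c); d/=np.linalg.norm(d); A=np.eye(3)-np.outer(d,d); M.append(A);b.append(A@o)
    s=np.linalg.lstsq(np.vstack(M),np.hstack(b),rcond=None); return s[0],np.sqrt(s[1])
E
python3 - <<'E'
from h import *
a=cv2.imread('pics/top0.png'); cv2.imwrite('pics/topz.png',cv2.resize(a[140:260,230:390],None,fx=5,fy=5,interpolation=cv2.INTER_CUBIC))
a=cv2.imread('pics/scene0.png'); cv2.imwrite('pics/scenez.png',cv2.resize(a[120:255,180:305],None,fx=4.4,fy=4.4,interpolation=cv2.INTER_CUBIC))
print(tri((290.6,165),(209.3,208.6)),tri((318.1,203.3),(235.3,158.5)))
for t in [(364.3,187.4,.08),(359,237.9,.05),(185.8,160.9,.045),(162,227.3,.055)]: print(onz(t[:2],'top',t[2]))
E
```

```text
(array([ 0.60172102, -0.02968387,  0.11575509]), array([0.00313836])) (array([ 0.47819734, -0.08215993,  0.21968163]), array([0.00121858]))
[ 0.54234821 -0.23746431  0.08      ]
[ 0.40274148 -0.222849    0.05      ]
[0.63387809 0.27460517 0.045     ]
[0.43714439 0.33518504 0.055     ]
```

View pics/topz.png

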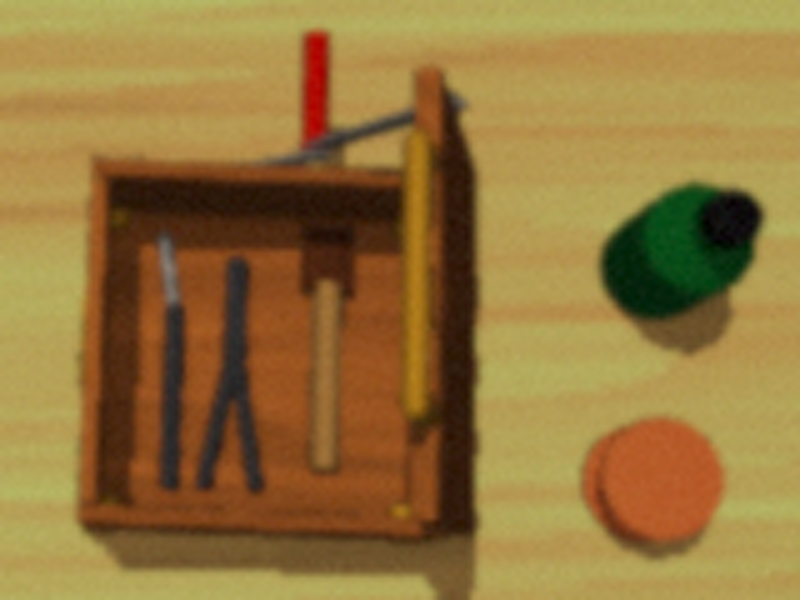

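View pics/scenez.png

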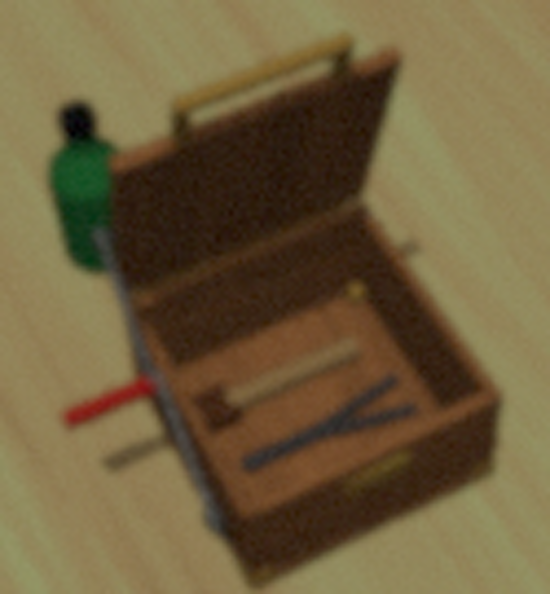

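```bash
cat >> h.py <<'E'
S75,C75=np.sin(1.31),np.cos(1.31)
def lidpt(x,r,n,a=1.31): # r from hinge, n above underside (mm), chest frame
    return [x,-100+r*np.cos(a)-n*np.sin(a),110+r*np.sin(a)+n*np.cos(a)]
def w(P,p):
    P=np.array(P,float).reshape(-1,3)/1000; c,s=np.cos(p[2]),np.sin(p[2])
    return np.c_[p[0]+c*P[:,0]-s*P[:,1],p[1]+s*P[:,0]+c*P[:,1],P[:,2]]
E
cat > fit.py <<'E'
from h import *
from scipy.optimize import least_squares
T=lambda u,v:(u/5+230-.4,v/5+140-.4); S=lambda u,v:(u/4.4+180-.4,v/4.4+120-.4)
obs=[('top',[100,100,110],T(95,158)),('top',[-100,100,110],T(80,524)),('top',lidpt(55,238,6),T(419,133)),('top',lidpt(-55,238,6),T(416,418)),
('top',[174,-22.5,114],T(316,35)),('top',[112,-22.5,114],T(316,145)),
('scene',lidpt(55,238,6),S(180,105)),('scene',lidpt(-55,238,6),S(348,43)),('scene',[174,-22.5,114],S(70,418)),
('scene',[-100,100,110],S(497,398)),('scene',[100,100,110],S(248,512)),('scene',lidpt(100,200,0),S(113,165)),('scene',lidpt(-100,200,12),S(397,55))]
def res(p):
    return np.concatenate([(proj(w(P,p),c)[0]-np.array(uv)) for c,P,uv in obs])
s=least_squares(res,[.45,0,0],loss='soft_l1',x_scale=[.01,.01,.01]); print(s.x, s.cost)
for o,r in zip(obs,res(s.x).reshape(-1,2)): print(o[0],np.round(o[1]),r.round(1))
p=s.x
print('knob',w([152,-22.5,114],p),'handle',w(lidpt(0,238,6),p))
E
python3 fit.py
```

```text
[ 0.47904946 -0.00586979 -0.05284013] 10.601236314270569
top [100 100 110] [-0.5  0.3]
top [-100  100  110] [-1.1  0.3]
top [ 55. -44. 341.] [-0.1  2.9]
top [-55. -44. 341.] [-0.4 -1.5]
top [174. -22. 114.] [0.6 0.5]
top [112. -22. 114.] [0.  0.2]
scene [ 55. -44. 341.] [-0.2 -0.4]
scene [-55. -44. 341.] [-0.7 -0.7]
scene [174. -22. 114.] [-1.6 -0.1]
scene [-100  100  110] [ 1.3 -0.8]
scene [100 100 110] [-1.7  1. ]
scene [100. -48. 303.] [0.2 1. ]
scene [-100.  -60.  306.] [-0.2 -3.2]
knob [[ 0.62964896 -0.03636635  0.114     ]] handle [[ 0.47670293 -0.05023658  0.34149912]]
```

Call:
{"fn": "send_rows", "kwargs": {
  "targets": [
    [[0,0,6,0,3.0],[0,0,12,0,3.0],[2,2,17,0,3.0],[6,6,21,-0.05,3.0],[10,10,25,-0.1,3.0],[14,14,26,-0.15,3.0],[18,18,26,-0.2,3.0],[22,22,26,-0.25,3.0],[26,26,26,-0.3,3.0],[30,30,26,-0.344,3.0],[34,32.5,26,-0.344,3.0],[38,35,26,-0.344,3.0]]
  ]
}}

```text
clock: 2.85
eef_pos: [0.5244, -0.1277, 0.4546]
tool_rot: [1.0, -0.026, 0.0, 0.0]
ft_force: [0.9, -1.1, 1.3]
grip_width: 0.0301
```

```bash
python3 - <<'E'
from h import *
o=bot.get_obs(); print(o['joint_pos'].round(3),o['eef_pos'].round(4),o['clock'],o['ft_force'])
im=vision.camera('scene'); cv2.imwrite("pics/s1.png",im[:,:,::-1])
E
```

```text
[-0.239  0.435  0.977  2.111 -0.     2.955] [ 0.5244 -0.1277  0.4546] 2.85 [ 0.86684063 -1.14198485  1.26961693]
```

View pics/s1.png

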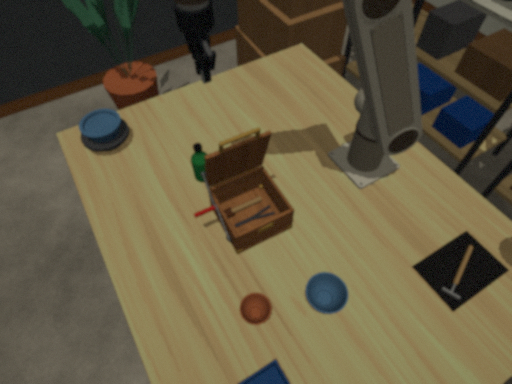

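```bash
python3 - <<'E'
from h import *
print(proj([[0,0,z] for z in (0,.1,.15,.2,.25,.3,.35,.4)],'scene').round(0).tolist())
q=-.239;e=lambda r,z:[r*np.cos(q),r*np.sin(q),z]
for h0 in(.15,.2,.25,.3,.35): print(h0,proj([e(.01,h0),e(.01+.4664*np.sin(.435),h0+.4664*np.cos(.435))],'scene').round(0).tolist())
E
```

```text
[[362.0, 161.0], [369.0, 142.0], [372.0, 132.0], [376.0, 121.0], [381.0, 109.0], [385.0, 97.0], [390.0, 83.0], [395.0, 68.0]]
0.15 [[370.0, 133.0], [339.0, 20.0]]
0.2 [[374.0, 122.0], [343.0, -2.0]]
0.25 [[378.0, 110.0], [348.0, -27.0]]
0.3 [[382.0, 97.0], [353.0, -54.0]]
0.35 [[387.0, 84.0], [359.0, -85.0]]
```

Call:
{"fn": "send_rows", "kwargs": {
  "targets": [
    [[4,3,0,0.06,3.0],[8,6,0,0.12,3.0],[11.3,9.1,0,0.12,3.0],[11.3,9.1,-5,0.12,3.0],[11.3,9.1,-11,0.12,3.0],[11.3,9.1,-17,0.12,3.0],[11.3,9.1,-22,0.12,3.0],[11.3,9.1,-26,0.12,3.0],[11.3,9.1,-29,0.12,3.0],[11.3,9.1,-30,0.12,3.0]]
  ]
}}

```text
clock: 4.15
eef_pos: [0.6346, -0.0381, 0.1518]
tool_rot: [0.999, 0.033, -0.002, -0.0]
ft_force: [-0.4, -0.1, 0.4]
grip_width: 0.0301
```

```bash
python3 - <<'E'
from h import *
o=bot.get_obs(); print(o['joint_pos'].round(3),o['eef_pos'].round(4),o['clock'],o['ft_force'].round(2))
for c in('scene','top','wrist'):
    im=vision.camera(c); cv2.imwrite(f"pics/{c}2.png",im[:,:,::-1])
    if c!='scene': print(c,vision.boxes_of('knee_knob',c)[:1])
a=cv2.imread('pics/top2.png')[130:260,220:390]; b=cv2.imread('pics/scene2.png')[80:255,150:305]
cv2.imwrite('pics/z2.png',np.hstack([cv2.resize(a,(420,321),interpolation=2),cv2.resize(b,(284,321),interpolation=2)]))
E
```

```text
[-0.06   0.538  0.336  1.374 -0.     3.015] [ 0.6346 -0.0381  0.1518] 4.15 [-0.45 -0.05  0.44]
top []
wrist [{'uv': [250.5, 233.8], 'score': 0.8}]
```

View pics/z2.png

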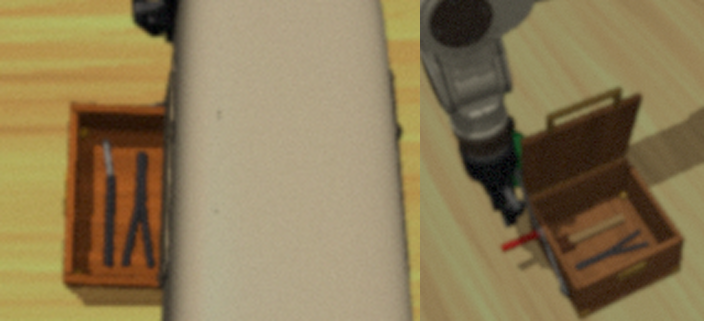

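View pics/wrist2.png

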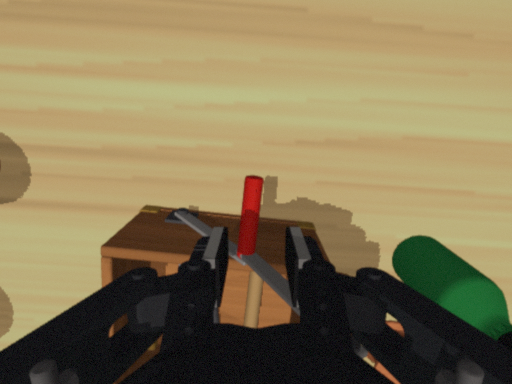

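```bash
cat >> h.py <<'E'
from scipy.spatial.transform import Rotation as Ro
def wray(uv,o):
    c=vision.get_calibration('wrist'); R=Ro.from_quat(o['tool_rot']).as_matrix(); T=c['T_tool_cam']
    d=R@T[:3,:3]@np.linalg.inv(K(c))@np.array([*uv,1.]); return R@T[:3,3]+o['eef_pos'],d
def wonz(uv,z,o=None):
    p,d=wray(uv,o or bot.get_obs()); return p+d*(z-p[2])/d[2]
E
python3 - <<'E'
from h import *
for uv in ((254,178),(247,252),(250.5,233.8)): print(wonz(uv,.114).round(4))
a=cv2.imread('pics/wrist2.png')[160:330,130:350]; cv2.imwrite('pics/w2z.png',cv2.resize(a,None,fx=3.4,fy=3.4,interpolation=2))
E
```

```text
[ 0.6542 -0.0351  0.114 ]
[ 0.5908 -0.0334  0.114 ]
[ 0.6073 -0.0353  0.114 ]
```

View pics/w2z.png

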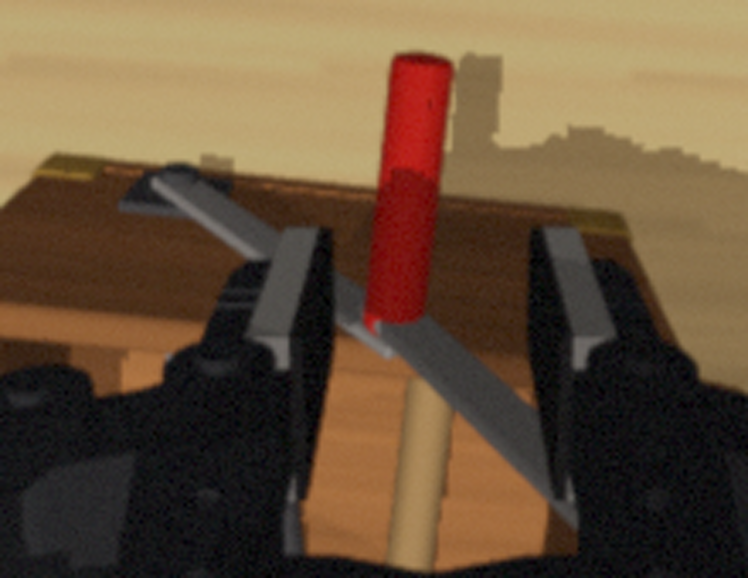

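Call:
{"fn": "send_rows", "kwargs": {
  "targets": [
    [[0.2,0.2,0,0,3.0],[0.2,0.2,-1.5,0,3.0],[0.2,0.2,-3,0,3.0],[0.2,0.2,-4.5,0,3.0],[0.2,0.2,-5.5,0,3.0],[0.2,0.2,-6.5,0,3.0],[0.2,0.2,-6.8,0,3.0],[0.2,0.2,-6.8,0,3.0],[0.2,0.2,-6.8,0,3.0]]
  ]
}}

```text
clock: 5.52
eef_pos: [0.6389, -0.036, 0.087]
tool_rot: [0.999, 0.033, 0.001, 0.0]
ft_force: [0.3, 0.2, -0.0]
grip_width: 0.0301
```

```bash
python3 - <<'E'
from h import *
o=bot.get_obs(); print(o['joint_pos'].round(3),o['eef_pos'].round(4),o['clock'],o['ft_force'].round(2))
im=vision.camera('wrist'); cv2.imwrite(f"pics/w3.png",im[:,:,::-1])
im=vision.camera('scene'); cv2.imwrite(f"pics/s3.png",cv2.resize(im[100:250,140:300,::-1],None,fx=4,fy=4,interpolation=2))
E
```

```text
[-0.056  0.576  0.229  1.222  0.     3.018] [ 0.6389 -0.036   0.087 ] 5.525 [ 0.26  0.15 -0.04]
```

View pics/w3.png

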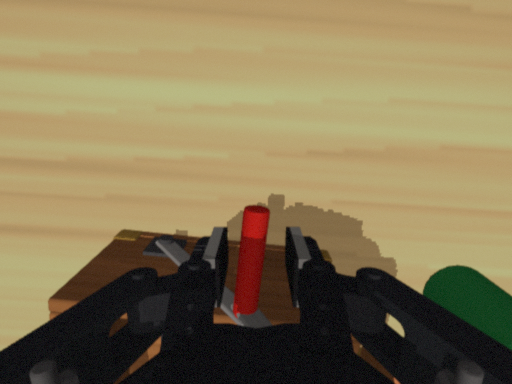

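View pics/s3.png

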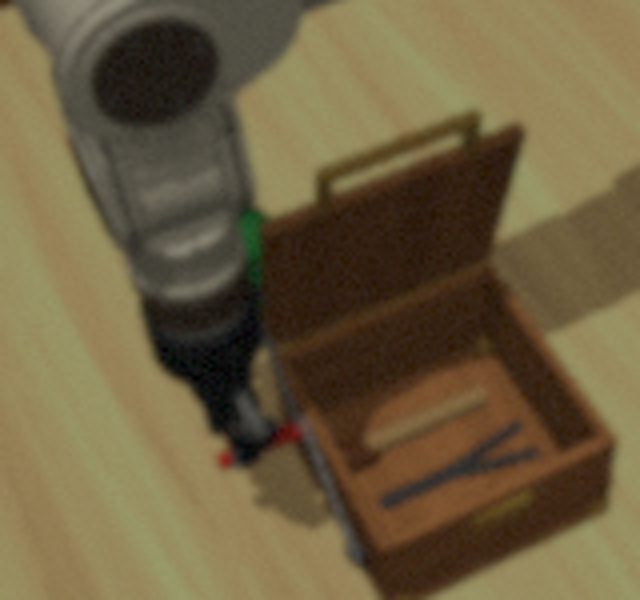

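Call:
{"fn": "send_rows", "kwargs": {
  "targets": [
    [[0,0.15,-0.2,0,3.0],[0,0.3,-0.2,0,3.0],[0,0.4,-0.2,0,3.0],[0,0.47,-0.15,0,3.0],[0,0.53,-0.1,0,3.0],[0,0.59,-0.05,0,3.0],[0,0.65,0,0,3.0],[0,0.71,0.05,0,3.0],[0,0.77,0.1,0,3.0]]
  ]
}}

```text
clock: 6.75
eef_pos: [0.6384, -0.0283, 0.0874]
tool_rot: [0.999, 0.033, 0.0, -0.0]
ft_force: [0.3, -0.4, -1.3]
grip_width: 0.0301
```

Call:
{"fn": "send_rows", "kwargs": {
  "targets": [
    [[0,0.06,0.06,0,3.0],[0,0.12,0.12,0,3.0],[0,0.18,0.18,0,3.0],[0,0.24,0.24,0,3.0],[0,0.3,0.3,0,3.0]]
  ]
}}

```text
clock: 7.38
eef_pos: [0.6383, -0.0253, 0.0903]
tool_rot: [0.999, 0.033, -0.0, 0.0]
ft_force: [0.3, -0.1, -0.3]
grip_width: 0.0301
```

Call:
{"fn": "send_rows", "kwargs": {
  "targets": [
    [[0,0.06,0.05,0,3.0],[0,0.12,0.1,0,3.0],[0,0.18,0.15,0,3.0],[0,0.24,0.2,0,3.0],[0,0.3,0.25,0,3.0]]
  ]
}}

```text
clock: 8.0
eef_pos: [0.6384, -0.0223, 0.0929]
tool_rot: [0.999, 0.033, 0.0, -0.0]
ft_force: [0.3, -0.4, 0.2]
grip_width: 0.0299
```

```bash
python3 - <<'E'
from h import *
im=vision.camera('wrist'); cv2.imwrite(f"pics/w4.png",cv2.resize(im[180:340,150:350,::-1],None,fx=4,fy=4,interpolation=2))
o=bot.get_obs();print(o['eef_pos'],o['ft_force'],o['ft_torque'])
E
```

```text
[ 0.63841543 -0.02217188  0.09290977] [ 0.40245516 -0.87403872  0.36806801] [ 0.01819283 -0.06802226  0.01405801]
```

View pics/w4.png

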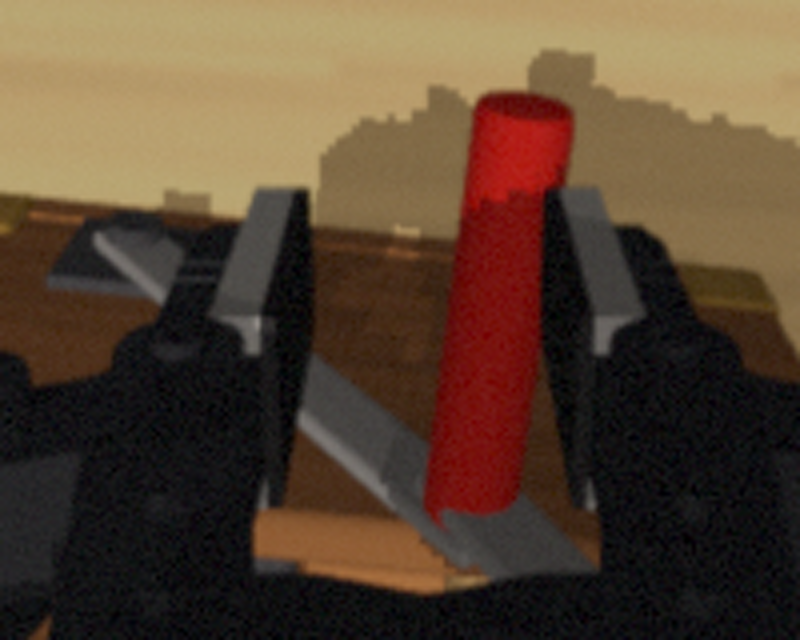

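Call:
{"fn": "send_rows", "kwargs": {
  "targets": [
    [[0,0.05,0.045,0,3.0],[0,0.1,0.09,0,3.0],[0,0.15,0.14,0,3.0],[0,0.2,0.18,0,3.0],[0,0.25,0.23,0,3.0],[0,0.3,0.28,0,3.0]]
  ]
}}

```text
clock: 8.8
eef_pos: [0.6384, -0.0193, 0.0957]
tool_rot: [0.999, 0.033, 0.0, -0.0]
ft_force: [-0.9, -0.3, -0.7]
grip_width: 0.0299
```

Call:
{"fn": "send_rows", "kwargs": {
  "targets": [
    [[0,0.05,0.045,0,3.0],[0,0.1,0.09,0,3.0],[0,0.15,0.14,0,3.0],[0,0.2,0.18,0,3.0]]
  ]
}}

```text
clock: 9.3
eef_pos: [0.6383, -0.0173, 0.0975]
tool_rot: [0.999, 0.033, 0.0, -0.0]
ft_force: [1.3, -0.1, -0.1]
grip_width: 0.0297
```

```bash
python3 - <<'E'
from h import *
im=vision.camera('wrist'); cv2.imwrite(f"pics/w5.png",cv2.resize(im[180:340,150:350,::-1],None,fx=4,fy=4,interpolation=2))
o=bot.get_obs();print(o['eef_pos'],o['ft_force'],o['ft_torque'])
E
```

```text
[ 0.63842044 -0.01720959  0.09751971] [0.02862422 0.93781419 0.28491356] [-0.00889344 -0.0144309  -0.02542264]
```

View pics/w5.png

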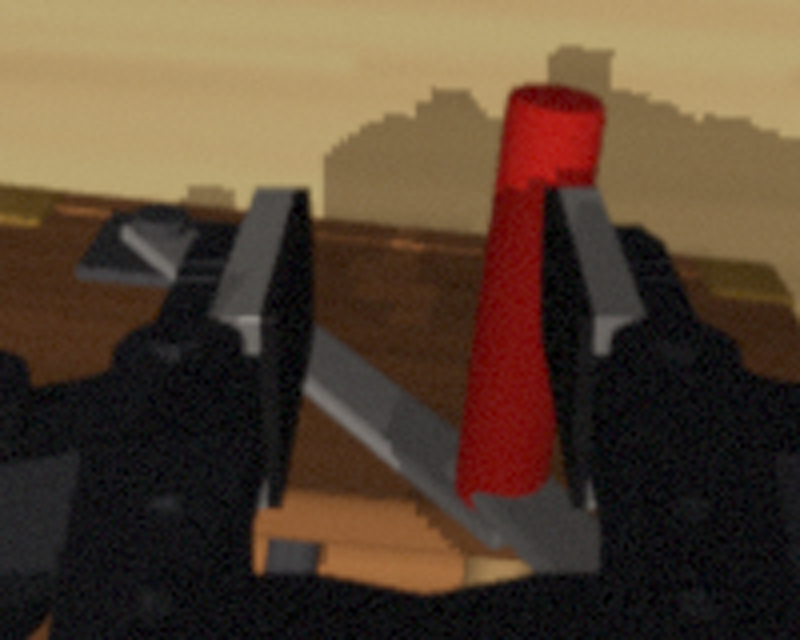

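```bash
python3 - <<'E'
from h import *
o=bot.get_obs(); c=vision.get_calibration('wrist'); R=Ro.from_quat(o['tool_rot']).as_matrix(); T=c['T_tool_cam']
def wp(P):
    q=R.T@(np.array(P)-o['eef_pos']); q=T[:3,:3].T@(q-T[:3,3]); u=K(c)@q; return (u[:2]/u[2]).round(1)
# crop coords
z=lambda uv:((uv-[150,180])*4).round()
for zz in (.0975,.105,.11,.115,.12,.125,.13):
    print(zz,'pad corner outer',z(wp([.6494,-.0322,zz])),'inner x',z(wp([.6274,-.0322,zz])),'knob end',z(wp([.6535,-.03,zz])))
E
```

```text
0.0975 pad corner outer [524.  92.] inner x [512. 218.] knob end [512.  67.]
0.105 pad corner outer [527. 107.] inner x [515. 238.] knob end [516.  81.]
0.11 pad corner outer [530. 118.] inner x [517. 251.] knob end [518.  91.]
0.115 pad corner outer [533. 129.] inner x [520. 266.] knob end [520. 102.]
0.12 pad corner outer [536. 141.] inner x [522. 281.] knob end [523. 113.]
0.125 pad corner outer [539. 154.] inner x [525. 297.] knob end [526. 124.]
0.13 pad corner outer [543. 167.] inner x [528. 314.] knob end [529. 137.]
```

```bash
python3 - <<'E'
from h import *
im=vision.camera('scene'); cv2.imwrite(f"pics/s5.png",cv2.resize(im[150:230,160:260,::-1],None,fx=8,fy=7.5,interpolation=2))
z=lambda uv:((uv-[160,150])*[8,7.5]).round().tolist()
o=bot.get_obs()['eef_pos']
for dz in (0,.01,.02,.04): print(dz,z(proj([o+[0,-.015,dz],o+[0,.015,dz]],'scene')))
print(z(proj([[.653,-.035,.114],[.638,-.034,.114],[.653,-.03,.114],[.59,-.035,.114]],'scene')))
E
```

```text
0 [[316.0, 501.0], [351.0, 556.0]]
0.01 [[312.0, 487.0], [347.0, 543.0]]
0.02 [[308.0, 474.0], [344.0, 530.0]]
0.04 [[301.0, 447.0], [337.0, 503.0]]
[[271.0, 490.0], [309.0, 475.0], [277.0, 499.0], [422.0, 421.0]]
```

View pics/s5.png

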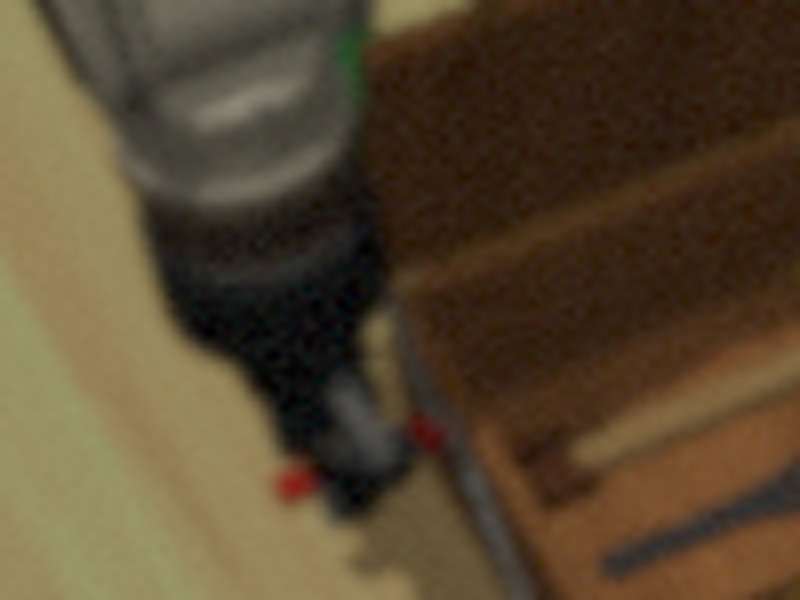

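Call:
{"fn": "send_rows", "kwargs": {
  "targets": [
    [[0,-0.5,0,0,3.0],[0,-1.0,0,0,3.0],[0,-1.5,0,0,3.0],[0,-1.6,0,0,3.0],[0,-1.6,-0.6,0,3.0],[0,-1.6,-1.2,0,3.0],[0,-1.6,-1.8,0,3.0],[0,-1.6,-2.4,0,3.0],[0,-1.6,-2.8,0,3.0],[0,-1.6,-2.8,0,3.0]]
  ]
}}

```text
clock: 10.65
eef_pos: [0.638, -0.0333, 0.0689]
tool_rot: [0.999, 0.033, -0.0, -0.0]
ft_force: [-0.2, -0.1, 0.1]
grip_width: 0.0298
```

```bash
python3 - <<'E'
from h import *
im=vision.camera('wrist'); cv2.imwrite(f"pics/w6.png",cv2.resize(im[180:340,150:350,::-1],None,fx=4,fy=3.75,interpolation=2))
o=bot.get_obs();print(o['eef_pos'],o['ft_force'],o['ft_torque'])
im=vision.camera('scene'); cv2.imwrite(f"pics/s6.png",cv2.resize(im[150:230,160:260,::-1],None,fx=8,fy=7.5,interpolation=2))
E
```

```text
[ 0.63828142 -0.03326371  0.0692803 ] [ 0.49692604  0.11875608 -0.39196389] [-0.05586556  0.03567535 -0.000488  ]
```

View pics/w6.png

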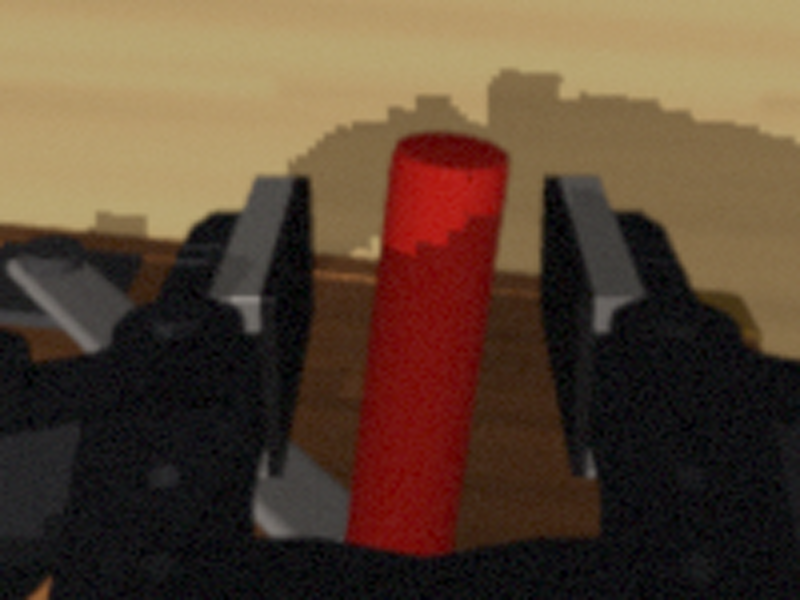

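View pics/s6.png

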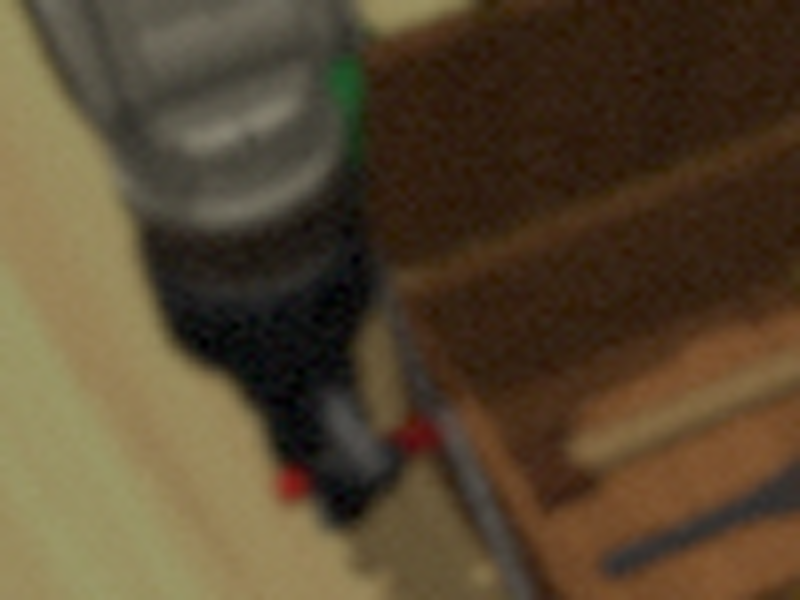

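Call:
{"fn": "send_rows", "kwargs": {
  "targets": [
    [[0,0,-0.4,0,3.0],[0,0,-0.8,0,3.0],[0,0,-1.2,0,3.0],[0,0,-1.5,0,3.0],[0,0.1,-1.5,0,3.0],[0,0.2,-1.5,0,3.0]]
  ]
}}

```text
clock: 11.5
eef_pos: [0.6384, -0.0312, 0.0545]
tool_rot: [0.999, 0.033, 0.0, -0.0]
ft_force: [0.4, 0.8, 0.5]
grip_width: 0.0303
```

```bash
python3 - <<'E'
from h import *
im=vision.camera('wrist'); cv2.imwrite(f"pics/w7.png",cv2.resize(im[180:340,150:350,::-1],None,fx=4,fy=3.75,interpolation=2))
o=bot.get_obs();print(o['eef_pos'],o['ft_force'],o['ft_torque'])
E
```

```text
[ 0.63851121 -0.03108605  0.05457105] [0.59119484 0.68845714 0.31439015] [ 0.02598953  0.0111527  -0.07386706]
```

View pics/w7.png

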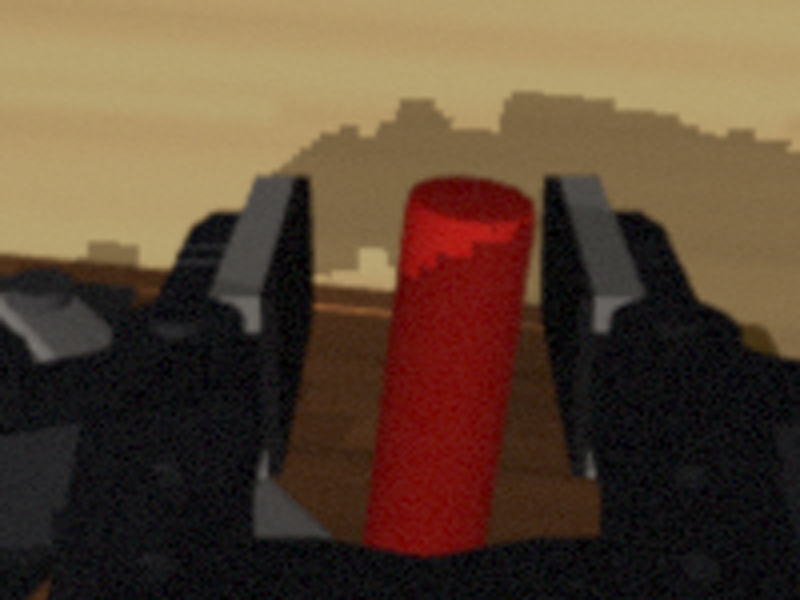

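Call:
{"fn": "send_rows", "kwargs": {
  "targets": [
    [[0,0.06,-0.1,0,3.0],[0,0.12,-0.2,0,3.0],[0,0.18,-0.2,0,3.0],[0,0.24,-0.15,0,3.0],[0,0.3,-0.1,0,3.0],[0,0.35,-0.05,0,3.0],[0,0.4,0,0,3.0]]
  ]
}}

```text
clock: 12.42
eef_pos: [0.6382, -0.0279, 0.0543]
tool_rot: [0.999, 0.033, -0.0, 0.001]
ft_force: [0.3, -2.2, -2.2]
grip_width: 0.0298
```

Call:
{"fn": "send_rows", "kwargs": {
  "targets": [
    [[0,0.05,0.045,0,3.0],[0,0.1,0.09,0,3.0],[0,0.15,0.13,0,3.0],[0,0.2,0.175,0,3.0],[0,0.25,0.22,0,3.0]]
  ]
}}

```text
clock: 13.05
eef_pos: [0.6381, -0.0264, 0.056]
tool_rot: [0.999, 0.033, -0.0, 0.001]
ft_force: [1.6, -6.1, -3.9]
grip_width: 0.0301
```

Call:
{"fn": "send_rows", "kwargs": {
  "targets": [
    [[0,0.05,0.045,0,3.0],[0,0.1,0.085,0,3.0],[0,0.15,0.13,0,3.0],[0,0.2,0.17,0,3.0]]
  ]
}}

```text
clock: 13.55
eef_pos: [0.6382, -0.0244, 0.0578]
tool_rot: [0.999, 0.033, -0.0, 0.001]
ft_force: [1.0, -6.2, -3.7]
grip_width: 0.0299
```

Call:
{"fn": "send_rows", "kwargs": {
  "targets": [
    [[0,0.06,0.05,0,3.0],[0.01,0.12,0.1,0,3.0],[0.01,0.18,0.145,0,3.0],[0.01,0.24,0.19,0,3.0],[0.01,0.3,0.24,0,3.0],[0.02,0.36,0.285,0,3.0],[0.02,0.42,0.33,0,3.0],[0.02,0.48,0.375,0,3.0],[0.03,0.54,0.42,0,3.0],[0.03,0.6,0.46,0,3.0]]
  ]
}}

```text
clock: 14.8
eef_pos: [0.6385, -0.0184, 0.0627]
tool_rot: [0.999, 0.033, -0.0, 0.001]
ft_force: [-0.1, -5.7, -2.0]
grip_width: 0.03
```

Call:
{"fn": "send_rows", "kwargs": {
  "targets": [
    [[0,0.07,0.055,0,3.0],[0.01,0.14,0.11,0,3.0],[0.01,0.21,0.16,0,3.0],[0.01,0.28,0.215,0,3.0],[0.02,0.35,0.265,0,3.0],[0.02,0.42,0.315,0,3.0],[0.02,0.49,0.365,0,3.0],[0.03,0.56,0.41,0,3.0],[0.03,0.63,0.455,0,3.0],[0.03,0.7,0.5,0,3.0],[0.04,0.77,0.545,0,3.0],[0.04,0.84,0.585,0,3.0]]
  ]
}}

```text
clock: 16.3
eef_pos: [0.6389, -0.0098, 0.0687]
tool_rot: [0.999, 0.033, -0.0, 0.001]
ft_force: [-0.1, -6.2, -1.5]
grip_width: 0.0299
```

Call:
{"fn": "send_rows", "kwargs": {
  "targets": [
    [[0,0.07,0.05,0,3.0],[0.01,0.14,0.1,0,3.0],[0.01,0.21,0.145,0,3.0],[0.01,0.28,0.19,0,3.0],[0.02,0.35,0.235,0,3.0],[0.02,0.42,0.28,0,3.0],[0.02,0.49,0.32,0,3.0],[0.03,0.56,0.36,0,3.0],[0.03,0.63,0.4,0,3.0],[0.03,0.7,0.44,0,3.0],[0.04,0.77,0.475,0,3.0],[0.04,0.84,0.51,0,3.0]]
  ]
}}

```text
clock: 17.8
eef_pos: [0.6394, -0.0003, 0.0741]
tool_rot: [0.999, 0.033, 0.0, 0.0]
ft_force: [-0.6, -4.6, -0.8]
grip_width: 0.0298
```

```bash
python3 - <<'E'
from h import *
im=vision.camera('wrist'); cv2.imwrite(f"pics/w8.png",cv2.resize(im[180:340,150:350,::-1],None,fx=4,fy=3.75,interpolation=2))
o=bot.get_obs();print(o['joint_pos'].round(3),o['eef_pos'],o['ft_force'],o['ft_torque'])
im=vision.camera('scene'); cv2.imwrite(f"pics/s8.png",cv2.resize(im[110:250,160:310,::-1],None,fx=4,fy=4,interpolation=2))
E
```

```text
[-0.     0.585  0.209  1.195 -0.     3.075] [ 6.39428422e-01 -1.51974072e-04  7.41224810e-02] [-0.03376143 -5.10535428  0.11846688] [-0.95606481  0.14643608 -0.10949039]
```

View pics/w8.png

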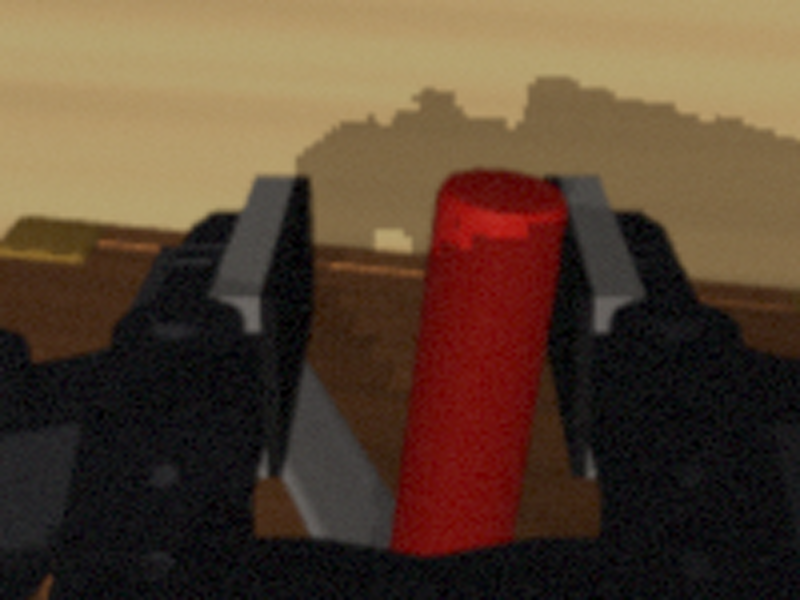

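View pics/s8.png

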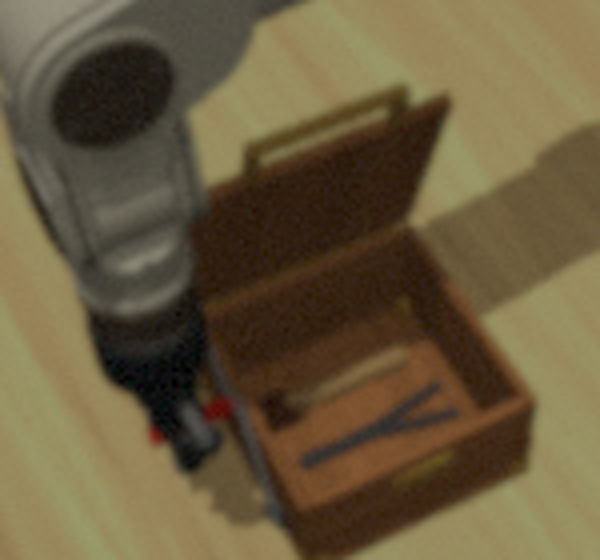

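Call:
{"fn": "send_rows", "kwargs": {
  "targets": [
    [[0,0.07,0.04,0,3.0],[0.01,0.14,0.075,0,3.0],[0.01,0.21,0.115,0,3.0],[0.01,0.28,0.15,0,3.0],[0.02,0.35,0.18,0,3.0],[0.02,0.42,0.21,0,3.0],[0.02,0.49,0.24,0,3.0],[0.03,0.56,0.27,0,3.0],[0.03,0.63,0.3,0,3.0]]
  ]
}}

```text
clock: 19.02
eef_pos: [0.6397, 0.0063, 0.0771]
tool_rot: [0.999, 0.033, 0.0, 0.0]
ft_force: [-1.1, -5.0, 0.2]
grip_width: 0.03
```

Call:
{"fn": "send_rows", "kwargs": {
  "targets": [
    [[0,-0.1,0,0,3.0],[0,-0.3,0,0,3.0],[0,-0.6,0,0,3.0],[0,-0.75,0,0,3.0],[0,-0.75,1,0,3.0],[0,-0.75,3,0,3.0],[0,-0.75,6,0,3.0],[0,-0.75,11,0,3.0],[0,-0.75,17,0,3.0],[0,-0.75,23,0,3.0],[0,-0.75,29,0,3.0],[0,-0.75,35,0,3.0]]
  ]
}}

```text
clock: 20.52
eef_pos: [0.6352, -0.001, 0.4147]
tool_rot: [0.999, 0.033, 0.013, 0.0]
ft_force: [-11.1, 0.7, 4.6]
grip_width: 0.03
```

```bash
python3 - <<'E'
from h import *
o=bot.get_obs();print(o['joint_pos'].round(3),o['eef_pos'].round(4),o['ft_force'])
im=vision.camera('scene'); cv2.imwrite(f"pics/s9.png",cv2.resize(im[110:250,160:310,::-1],None,fx=4,fy=4,interpolation=2))
im=vision.camera('top'); cv2.imwrite(f"pics/t9.png",cv2.resize(im[130:260,220:390,::-1],None,fx=4,fy=4,interpolation=2))
E
```

```text
[-2.000e-03  6.710e-01  1.276e+00  2.150e+00  0.000e+00  3.073e+00] [ 0.6352 -0.001   0.4147] [-11.09447328   0.73599895   4.60194089]
```

View pics/s9.png

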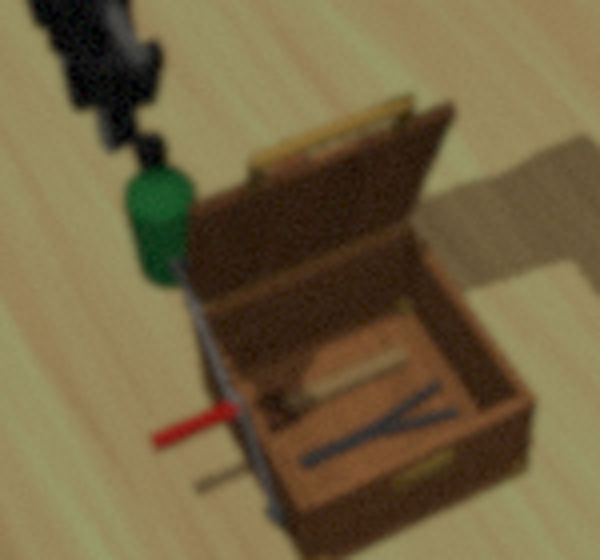

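Call:
{"fn": "send_rows", "kwargs": {
  "targets": [
    [[-3,0,-2,0.18,3.0],[-6,-0.5,-4,0.36,3.0],[-9,-1,-4,0.54,3.5],[-12,-2,-4,0.72,4],[-14,-3,-4,0.9,4.5],[-16,-3.2,-4,1.08,5],[-16,-3.3,-4,1.26,5],[-16,-3.3,-4,1.44,5],[-16,-3.3,-4,1.62,5],[-16,-3.3,-4,1.8,5],[-16,-3.3,-4,1.98,5],[-16,-3.3,-4,2.16,5]]
  ]
}}

```text
clock: 22.12
eef_pos: [0.4762, -0.0341, 0.3735]
tool_rot: [0.439, 0.898, 0.006, -0.009]
ft_force: [0.6, 0.9, -0.3]
grip_width: 0.0503
```

Call:
{"fn": "send_rows", "kwargs": {
  "targets": [
    [[0,0,0,0.18,5],[0,0,0,0.36,5],[0,0,0,0.54,5],[0,0,0,0.72,5],[0,0,0,0.86,5],[0,0,0,0.86,5]]
  ]
}}

```text
clock: 22.88
eef_pos: [0.4763, -0.0341, 0.3733]
tool_rot: [0.028, 1.0, 0.001, -0.01]
ft_force: [0.9, -0.8, 0.4]
grip_width: 0.0499
```

```bash
python3 - <<'E'
from h import *
o=bot.get_obs();print(o['joint_pos'].round(3),o['eef_pos'].round(4),o['tool_rot'].round(3),o['ft_force'].round(1))
im=vision.camera('scene'); cv2.imwrite(f"pics/s10.png",cv2.resize(im[80:250,150:310,::-1],None,fx=3.5,fy=3.5,interpolation=2))
im=vision.camera('wrist'); cv2.imwrite(f"pics/w10.png",im[:,:,::-1])
print(vision.boxes_of('lid_handle','wrist')[:2],vision.boxes_of('lid_handle','scene')[:2])
E
```

```text
[-7.20e-02  2.17e-01  4.36e-01  1.81e+00  1.00e-03 -1.60e-02] [ 0.4763 -0.0341  0.3733] [ 0.028  1.     0.001 -0.01 ] [ 0.9 -0.8  0.4]
[{'uv': [234.9, 178.3], 'score': 0.58}] [{'uv': [238.6, 160.7], 'score': 0.9}]
```

View pics/s10.png

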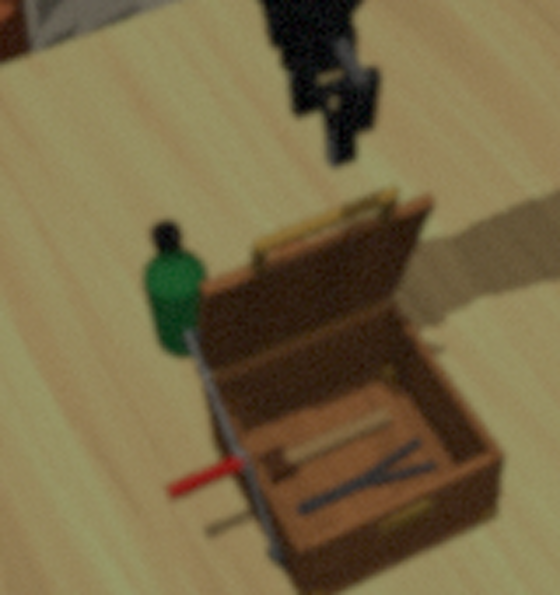

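View pics/w10.png

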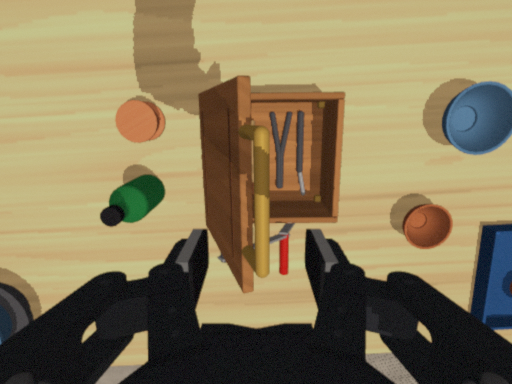

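```bash
python3 - <<'E'
from h import *
from scipy.optimize import least_squares
p=[ 0.47904946,-0.00586979,-0.05284013]
o=bot.get_obs(); c=vision.get_calibration('wrist'); R=Ro.from_quat(o['tool_rot']).as_matrix(); T=c['T_tool_cam']
def wp(P):
    q=(np.array(P)-o['eef_pos'])@R; q=(q-T[:3,3])@T[:3,:3]; u=q@K(c).T; return u[:,:2]/u[:,2:]
S=np.array([[262,250],[393,195]])/3.5+[149.6,79.6]
for a in (1.31,1.25,1.2,1.15):
    E=w([lidpt(55,238,6,a),lidpt(-55,238,6,a)],p)
    print(a,(proj(E,'scene')-S).round(1).tolist(),wp(E).round(1).tolist(), w(lidpt(0,238,6,a),p).round(4))
E
```

```text
1.31 [[-4.1, -8.0], [-3.9, -6.6]] [[236.2, 270.7], [233.1, 130.7]] [[ 0.4767 -0.0502  0.3415]]
1.25 [[-1.8, -3.5], [-1.5, -2.4]] [[253.5, 268.3], [252.6, 130.3]] [[ 0.4774 -0.0365  0.3378]]
1.2 [[0.2, 0.4], [0.6, 1.4]] [[267.2, 265.9], [268.1, 130.0]] [[ 0.478  -0.0252  0.334 ]]
1.15 [[2.2, 4.4], [2.5, 5.2]] [[280.2, 263.3], [282.7, 129.7]] [[ 0.4786 -0.0141  0.3297]]
```

Call:
{"fn": "send_rows", "kwargs": {
  "targets": [
    [[0.2,0.7,0,0,4.5],[0.2,0.7,-2,0,4.5],[0.2,0.7,-4,0,4.5],[0.2,0.7,-6,0,4.5],[0.2,0.7,-8,0,4.5],[0.2,0.7,-9.5,0,4.5],[0.2,0.7,-9.5,0,4.5]]
  ]
}}

```text
clock: 23.95
eef_pos: [0.4773, -0.0268, 0.2762]
tool_rot: [0.027, 1.0, 0.001, -0.013]
ft_force: [0.4, -0.1, 0.8]
grip_width: 0.045
```

```bash
python3 - <<'E'
from h import *
o=bot.get_obs();print(o['joint_pos'].round(3),o['eef_pos'].round(4),o['tool_rot'].round(3),o['ft_force'].round(1))
im=vision.camera('scene'); cv2.imwrite(f"pics/s11.png",cv2.resize(im[80:250,150:310,::-1],None,fx=3.5,fy=3.5,interpolation=2))
im=vision.camera('wrist'); cv2.imwrite(f"pics/w11.png",im[:,:,::-1])
E
```

```text
[-0.057  0.2    0.163  1.56   0.002 -0.002] [ 0.4773 -0.0268  0.2762] [ 0.027  1.     0.001 -0.013] [ 0.4 -0.1  0.8]
```

View pics/s11.png

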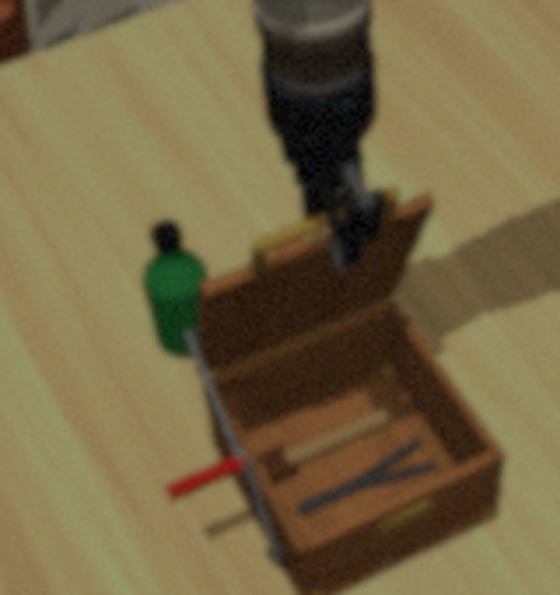

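View pics/w11.png

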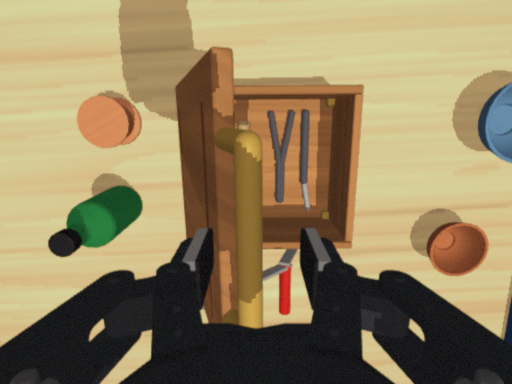

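Call:
{"fn": "send_rows", "kwargs": {
  "targets": [
    [[0,-0.35,0,0,4.0],[0,-0.35,0,0,3.0],[0,-0.35,0,0,2.2],[0,-0.35,0,0,1.6],[0,-0.35,0,0,1.2],[0,-0.35,0,0,0.8],[0,-0.35,0,0,0.8],[0,-0.35,0,0,0.8]]
  ]
}}

```text
clock: 25.05
eef_pos: [0.4781, -0.0303, 0.2776]
tool_rot: [0.027, 1.0, 0.001, -0.011]
ft_force: [-0.8, 3.1, 1.8]
grip_width: 0.01
```

```bash
python3 - <<'E'
import numpy as np
f=lambda a:np.array([238*np.cos(a)-6*np.sin(a),238*np.sin(a)+6*np.cos(a)])
def tab(a0,a1,n=12):
    out=[]
    for a in np.linspace(a0,a1,n+1)[1:]:
        d=(f(a)-f(a0))/10; out.append([round(.0528*d[0],2),round(d[0],2),round(d[1],2),0,0])
    return out
A=[1.223,1.103,.943,.783,.623,.463,.303,.143,-0.003]
for i in range(8): print(A[i],A[i+1],tab(A[i],A[i+1]))
E
```

```text
1.223 1.103 [[np.float64(0.01), np.float64(0.23), np.float64(-0.08), 0, 0], [np.float64(0.02), np.float64(0.45), np.float64(-0.16), 0, 0], [np.float64(0.04), np.float64(0.67), np.float64(-0.24), 0, 0], [np.float64(0.05), np.float64(0.9), np.float64(-0.32), 0, 0], [np.float64(0.06), np.float64(1.12), np.float64(-0.41), 0, 0], [np.float64(0.07), np.float64(1.34), np.float64(-0.49), 0, 0], [np.float64(0.08), np.float64(1.56), np.float64(-0.58), 0, 0], [np.float64(0.09), np.float64(1.78), np.float64(-0.68), 0, 0], [np.float64(0.11), np.float64(2.0), np.float64(-0.77), 0, 0], [np.float64(0.12), np.float64(2.22), np.float64(-0.87), 0, 0], [np.float64(0.13), np.float64(2.43), np.float64(-0.97), 0, 0], [np.float64(0.14), np.float64(2.65), np.float64(-1.07), 0, 0]]
1.103 0.943 [[np.float64(0.02), np.float64(0.29), np.float64(-0.14), 0, 0], [np.float64(0.03), np.float64(0.57), np.float64(-0.28), 0, 0], [np.float64(0.04), np.float64(0.85), np.float64(-0.42), 0, 0], [np.float64(0.06), np.float64(1.13), np.float64(-0.57), 0, 0], [np.float64(0.07), np.float64(1.41), np.float64(-0.73), 0, 0], [np.f
[... 4327 characters left out ...]
9), 0, 0], [np.float64(0.0), np.float64(0.09), np.float64(-0.57), 0, 0], [np.float64(0.01), np.float64(0.13), np.float64(-0.86), 0, 0], [np.float64(0.01), np.float64(0.17), np.float64(-1.15), 0, 0], [np.float64(0.01), np.float64(0.2), np.float64(-1.43), 0, 0], [np.float64(0.01), np.float64(0.23), np.float64(-1.72), 0, 0], [np.float64(0.01), np.float64(0.25), np.float64(-2.01), 0, 0], [np.float64(0.01), np.float64(0.28), np.float64(-2.3), 0, 0], [np.float64(0.02), np.float64(0.29), np.float64(-2.59), 0, 0], [np.float64(0.02), np.float64(0.31), np.float64(-2.88), 0, 0], [np.float64(0.02), np.float64(0.32), np.float64(-3.17), 0, 0], [np.float64(0.02), np.float64(0.33), np.float64(-3.46), 0, 0]]
```

Call:
{"fn": "send_rows", "kwargs": {
  "targets": [
    [[0,0.1,-0.04,0,0.8],[0.02,0.3,-0.1,0,0.8],[0.03,0.5,-0.18,0,0.8],[0.04,0.7,-0.25,0,0.8],[0.05,0.9,-0.32,0,0.8],[0.06,1.12,-0.41,0,0.8],[0.07,1.34,-0.49,0,0.8],[0.08,1.56,-0.58,0,0.8],[0.09,1.78,-0.68,0,0.8],[0.11,2.0,-0.77,0,0.8],[0.12,2.22,-0.87,0,0.8],[0.14,2.65,-1.07,0,0.8]]
  ]
}}

```text
clock: 26.55
eef_pos: [0.4793, -0.0052, 0.2671]
tool_rot: [0.028, 1.0, -0.0, -0.011]
ft_force: [-0.8, -1.0, 4.9]
grip_width: 0.0101
```

```bash
python3 - <<'E'
from h import *
o=bot.get_obs();print(o['joint_pos'].round(3),o['eef_pos'].round(4),o['ft_force'].round(1),o['ft_torque'].round(2),o['grip_width'])
im=vision.camera('wrist'); cv2.imwrite(f"pics/w12.png",im[:,:,::-1])
E
```

```text
[-0.011  0.2    0.14   1.533  0.     0.044] [ 0.4793 -0.0052  0.2671] [-0.8 -1.   4.9] [-0.35  0.36  0.14] 0.010123372234624535
```

View pics/w12.png

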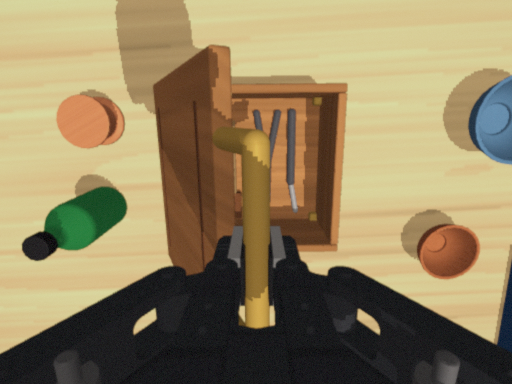

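Call:
{"fn": "send_rows", "kwargs": {
  "targets": [
    [[0.02,0.29,-0.14,0,0.8],[0.03,0.57,-0.28,0,0.8],[0.04,0.85,-0.42,0,0.8],[0.06,1.13,-0.57,0,0.8],[0.07,1.41,-0.73,0,0.8],[0.09,1.69,-0.88,0,0.8],[0.1,1.96,-1.04,0,0.8],[0.12,2.23,-1.21,0,0.8],[0.13,2.5,-1.38,0,0.8],[0.15,2.77,-1.55,0,0.8],[0.16,3.03,-1.72,0,0.8],[0.17,3.3,-1.9,0,0.8]]
  ]
}}

```text
clock: 28.1
eef_pos: [0.4808, 0.029, 0.2469]
tool_rot: [0.027, 1.0, 0.001, -0.012]
ft_force: [-2.6, -1.8, 0.4]
grip_width: 0.01
```

Call:
{"fn": "send_rows", "kwargs": {
  "targets": [
    [[0.01,0.26,-0.18,0,0.8],[0.03,0.52,-0.37,0,0.8],[0.04,0.77,-0.56,0,0.8],[0.05,1.03,-0.75,0,0.8],[0.07,1.28,-0.94,0,0.8],[0.08,1.52,-1.14,0,0.8],[0.09,1.77,-1.34,0,0.8],[0.11,2.01,-1.55,0,0.8],[0.12,2.25,-1.76,0,0.8],[0.13,2.49,-1.97,0,0.8],[0.14,2.72,-2.18,0,0.8],[0.16,2.95,-2.4,0,0.8]]
  ]
}}

```text
clock: 29.6
eef_pos: [0.4823, 0.059, 0.2236]
tool_rot: [0.027, 1.0, 0.002, -0.012]
ft_force: [-5.5, 0.2, 0.1]
grip_width: 0.01
```

Call:
{"fn": "send_rows", "kwargs": {
  "targets": [
    [[0,0.23,-0.22,0,0.8],[0,0.45,-0.44,0,0.8],[0,0.68,-0.67,0,0.8],[0,0.89,-0.9,0,0.8],[0,1.11,-1.13,0,0.8],[0,1.32,-1.37,0,0.8],[0,1.53,-1.61,0,0.8],[0,1.74,-1.85,0,0.8],[0,1.94,-2.09,0,0.8],[0,2.14,-2.34,0,0.8],[0,2.34,-2.59,0,0.8],[0,2.53,-2.84,0,0.8]]
  ]
}}

```text
clock: 31.1
eef_pos: [0.4836, 0.0838, 0.1955]
tool_rot: [0.027, 1.0, 0.001, -0.01]
ft_force: [0.0, 1.5, 3.2]
grip_width: 0.0102
```

Call:
{"fn": "send_rows", "kwargs": {
  "targets": [
    [[0.01,0.19,-0.25,0,0.8],[0.01,0.38,-0.51,0,0.8],[0.02,0.56,-0.77,0,0.8],[0.02,0.74,-1.03,0,0.8],[0.03,0.92,-1.3,0,0.8],[0.03,1.09,-1.56,0,0.8],[0.04,1.26,-1.83,0,0.8],[0.05,1.42,-2.1,0,0.8],[0.06,1.58,-2.38,0,0.8],[0.07,1.74,-2.65,0,0.8],[0.08,1.9,-2.93,0,0.8],[0.08,2.05,-3.21,0,0.8]]
  ]
}}

```text
clock: 32.6
eef_pos: [0.4844, 0.1042, 0.1631]
tool_rot: [0.027, 1.0, 0.001, -0.01]
ft_force: [5.9, 0.2, 0.9]
grip_width: 0.01
```

```bash
python3 - <<'E'
from h import *
o=bot.get_obs();print(o['joint_pos'].round(3),o['eef_pos'].round(4),o['ft_force'].round(1),o['ft_torque'].round(2),o['grip_width'])
im=vision.camera('scene'); cv2.imwrite(f"pics/s13.png",cv2.resize(im[80:270,150:340,::-1],None,fx=3,fy=3,interpolation=2))
E
```

```text
[ 0.207  0.265 -0.046  1.28   0.007  0.262] [0.4844 0.1042 0.1631] [5.9 0.2 0.9] [-0.37 -1.01  0.07] 0.009988565681565292
```

View pics/s13.png

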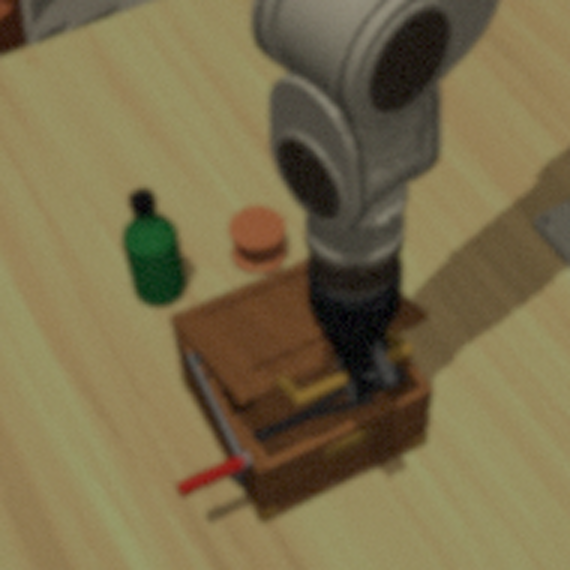

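Call:
{"fn": "send_rows", "kwargs": {
  "targets": [
    [[0.03,0.15,-0.28,0,0.8],[0.06,0.29,-0.56,0,0.8],[0.08,0.43,-0.85,0,0.8],[0.1,0.57,-1.14,0,0.8],[0.12,0.7,-1.43,0,0.8],[0.14,0.83,-1.72,0,0.8],[0.16,0.95,-2.01,0,0.8],[0.17,1.07,-2.3,0,0.8],[0.18,1.19,-2.6,0,0.8],[0.18,1.3,-2.89,0,0.8],[0.19,1.41,-3.19,0,0.8],[0.2,1.51,-3.49,0,0.8]]
  ]
}}

```text
clock: 34.15
eef_pos: [0.485, 0.1194, 0.1279]
tool_rot: [0.027, 1.0, 0.001, -0.012]
ft_force: [0.2, 2.0, 1.1]
grip_width: 0.01
```

Call:
{"fn": "send_rows", "kwargs": {
  "targets": [
    [[0.01,0.1,-0.3,0,0.8],[0.01,0.2,-0.6,0,0.8],[0.02,0.29,-0.91,0,0.8],[0.02,0.38,-1.21,0,0.8],[0.02,0.46,-1.52,0,0.8],[0.03,0.54,-1.83,0,0.8],[0.03,0.62,-2.13,0,0.8],[0.04,0.69,-2.44,0,0.8],[0.04,0.76,-2.75,0,0.8],[0.04,0.82,-3.06,0,0.8],[0.05,0.88,-3.38,0,0.8],[0.05,0.93,-3.69,0,0.8]]
  ]
}}

```text
clock: 35.65
eef_pos: [0.4855, 0.129, 0.0909]
tool_rot: [0.027, 1.0, 0.002, -0.012]
ft_force: [-2.5, 5.0, 0.2]
grip_width: 0.0104
```

Call:
{"fn": "send_rows", "kwargs": {
  "targets": [
    [[0,0.07,-0.28,0,0.8],[0,0.13,-0.55,0,0.8],[0,0.18,-0.82,0,0.8],[0,0.22,-1.1,0,0.8],[0,0.26,-1.35,0,0.8],[0,0.29,-1.6,0,0.8],[0,0.32,-1.85,0,0.8],[0,0.34,-2.1,0,0.8],[0,0.36,-2.3,0,0.8],[0,0.38,-2.5,0,0.8],[0,0.39,-2.7,0,0.8],[0,0.4,-2.85,0,0.8]]
  ]
}}

```text
clock: 37.15
eef_pos: [0.4857, 0.1325, 0.0626]
tool_rot: [0.027, 1.0, 0.001, -0.012]
ft_force: [-3.7, 3.7, 0.0]
grip_width: 0.0102
```

```bash
python3 - <<'E'
from h import *
o=bot.get_obs();print(o['joint_pos'].round(3),o['eef_pos'].round(4),o['ft_force'].round(1),o['ft_torque'].round(2),o['grip_width'])
im=vision.camera('scene'); cv2.imwrite(f"pics/s14.png",cv2.resize(im[80:270,150:340,::-1],None,fx=3,fy=3,interpolation=2))
E
```

```text
[ 0.261  0.363 -0.187  1.043  0.008  0.315] [0.4857 0.1325 0.0626] [-3.7  3.7  0. ] [0.46 0.71 0.1 ] 0.010222530028976013
```

View pics/s14.png

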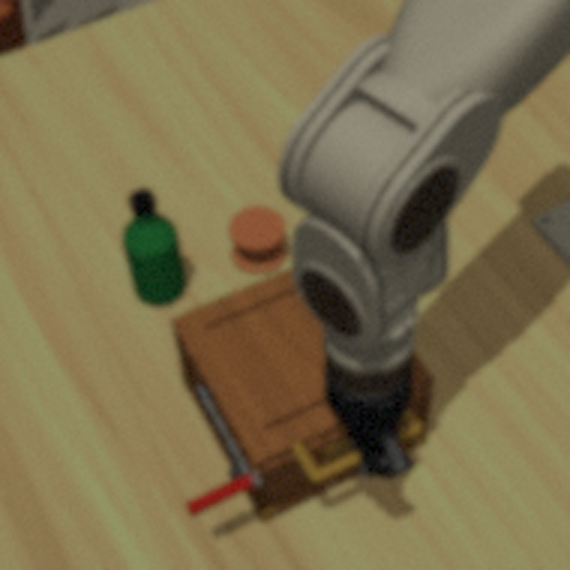

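Call:
{"fn": "send_rows", "kwargs": {
  "targets": [
    [[0,0.03,-0.15,0,0.8],[0,0.05,-0.25,0,0.8],[0,0.05,-0.35,0,0.8],[0,0.05,-0.45,0,0.8],[0,0.05,-0.45,0,0.8]]
  ]
}}

```text
clock: 37.83
eef_pos: [0.4857, 0.1327, 0.058]
tool_rot: [0.027, 1.0, 0.001, -0.012]
ft_force: [-4.0, 0.9, -0.6]
grip_width: 0.01
```

Call:
{"fn": "send_rows", "kwargs": {
  "targets": [
    [[0,0,-0.1,0,0.8],[0,0,-0.2,0,0.8],[0,0,-0.3,0,0.8],[0,0,-0.3,0,0.8]]
  ]
}}

```text
clock: 38.33
eef_pos: [0.4857, 0.1328, 0.0551]
tool_rot: [0.027, 1.0, 0.001, -0.012]
ft_force: [-4.9, 1.8, -1.4]
grip_width: 0.0099
```

Call:
{"fn": "send_rows", "kwargs": {
  "targets": [
    [[0,0,-0.1,0,0.8],[0,0,-0.2,0,0.8],[0,0,-0.3,0,0.8],[0,0,-0.3,0,0.8]]
  ]
}}

```text
clock: 38.83
eef_pos: [0.4857, 0.1329, 0.0529]
tool_rot: [0.027, 1.0, 0.001, -0.011]
ft_force: [-6.0, 1.4, 4.9]
grip_width: 0.01
```

```bash
python3 - <<'E'
from h import *
o=bot.get_obs();print(o['eef_pos'].round(4),o['ft_force'].round(1),o['ft_torque'].round(2),o['grip_width'])
im=vision.camera('scene'); cv2.imwrite(f"pics/s15.png",cv2.resize(im[160:260,200:300,::-1],None,fx=6,fy=6,interpolation=2))
im=vision.camera('wrist'); cv2.imwrite(f"pics/w15.png",im[:,:,::-1])
E
```

```text
[0.4857 0.1329 0.0529] [-6.   1.4  4.9] [-0.28  1.3   0.17] 0.010025109598485887
```

View pics/s15.png

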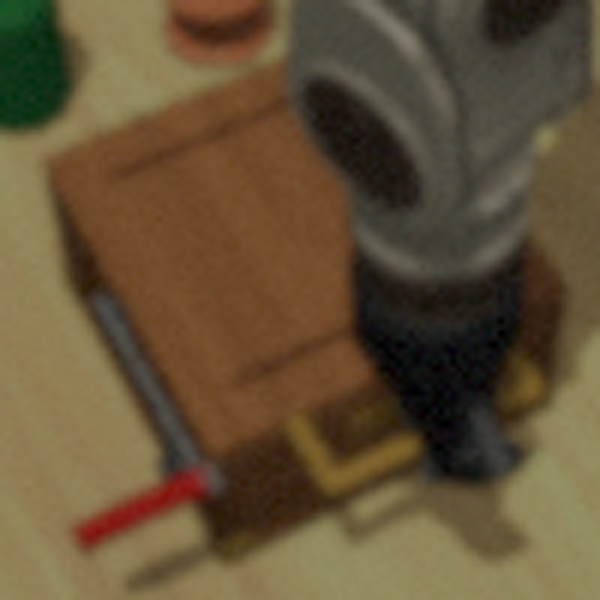

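View pics/w15.png

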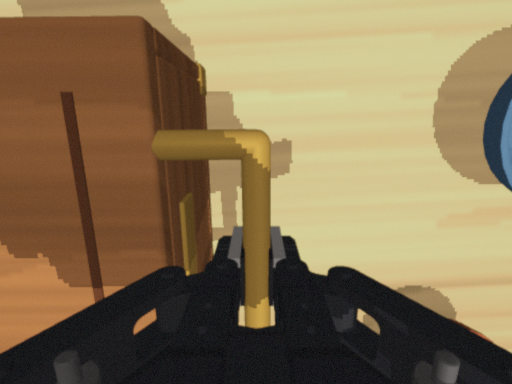

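Call:
{"fn": "send_rows", "kwargs": {
  "targets": [
    [[0,0,-0.07,0,0.8],[0,0,-0.14,0,0.8],[0,0,-0.2,0,0.8],[0,0,-0.2,0,0.8]]
  ]
}}

```text
clock: 39.42
eef_pos: [0.4859, 0.1331, 0.0523]
tool_rot: [0.027, 1.0, 0.001, -0.011]
ft_force: [-9.2, -0.3, 12.4]
grip_width: 0.0098
```

Call:
{"fn": "send_rows", "kwargs": {
  "targets": [
    [[-0.1,0,0.1,0,0.8],[-0.15,0,0.1,0,1.4],[-0.15,0,0.1,0,2.0],[-0.15,0,0.1,0,2.6],[-0.15,0,0.1,0,2.6],[-0.15,0,0.1,0,2.6]]
  ]
}}

```text
clock: 40.17
eef_pos: [0.4846, 0.133, 0.0512]
tool_rot: [0.027, 1.0, 0.001, -0.011]
ft_force: [-0.2, 0.6, 0.7]
grip_width: 0.0259
```

```bash
python3 - <<'E'
from h import *
o=bot.get_obs();print(o['eef_pos'].round(4),o['ft_force'].round(1),o['ft_torque'].round(2),o['grip_width'])
im=vision.camera('wrist'); cv2.imwrite(f"pics/w16.png",im[:,:,::-1])
E
```

```text
[0.4846 0.133  0.0512] [-0.2  0.6  0.7] [-0.07 -0.03  0.02] 0.025898974912128784
```

View pics/w16.png

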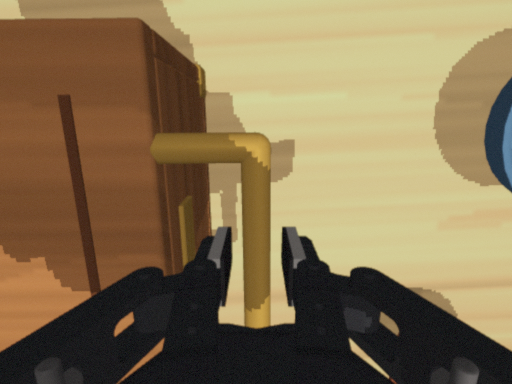

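Freed and centred on the bar. Retreating straight up.

Call:
{"fn": "send_rows", "kwargs": {
  "targets": [
    [[0,0,0.5,0,2.6],[0,0,1.5,0,2.6],[0,0,3,0,2.6],[0,0,6,0,2.6],[0,0,11,0,2.6],[0,0,16,0,2.6],[-3,4,20,0,2.6],[-7,9,22,0,2.6],[-11,14,22,0,2.6],[-15,18,22,0,2.6],[-15,18,22,0,2.6]]
  ]
}}

```text
clock: 41.6
eef_pos: [0.3318, 0.3156, 0.2728]
tool_rot: [0.024, 1.0, 0.002, -0.011]
ft_force: [0.9, 0.1, 0.2]
grip_width: 0.0263
```

```bash
python3 - <<'E'
from h import *
o=bot.get_obs();print(o['joint_pos'].round(3),o['eef_pos'].round(4),o['ft_force'].round(1),o['clock'])
a=vision.camera('scene')[:,:,::-1]; b=vision.camera('top')[:,:,::-1]
cv2.imwrite("pics/s17.png",cv2.resize(a[120:270,160:320],None,fx=4,fy=4,interpolation=2))
cv2.imwrite("pics/t17.png",b)
p=[ 0.47904946,-0.00586979,-0.05284013]
for an in (0,.03,.06):
    print(an,((proj(w([lidpt(55,238,6,an),lidpt(-55,238,6,an),lidpt(100,200,12,an)],p),'scene')-[160,120])*4).round().tolist())
E
```

```text
[0.747 0.147 0.091 1.527 0.018 0.794] [0.3318 0.3156 0.2728] [0.9 0.1 0.2] 41.6
0 [[377.0, 479.0], [510.0, 416.0], [296.0, 460.0]]
0.03 [[377.0, 474.0], [511.0, 411.0], [295.0, 455.0]]
0.06 [[376.0, 469.0], [511.0, 405.0], [294.0, 450.0]]
```

View pics/s17.png

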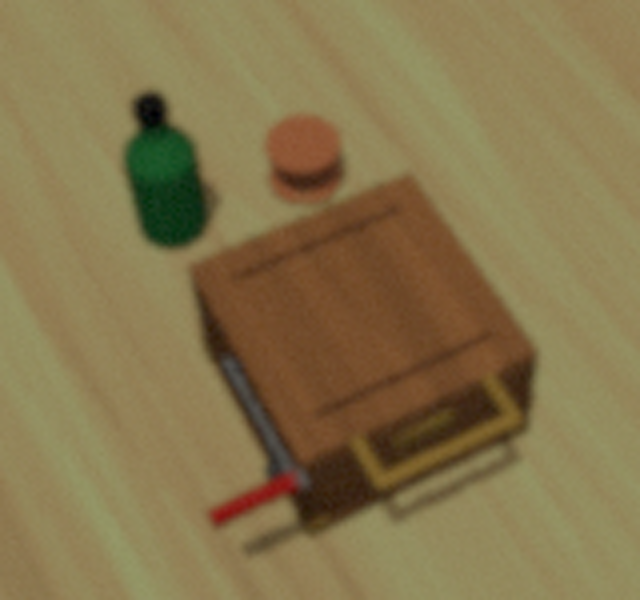

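View pics/t17.png

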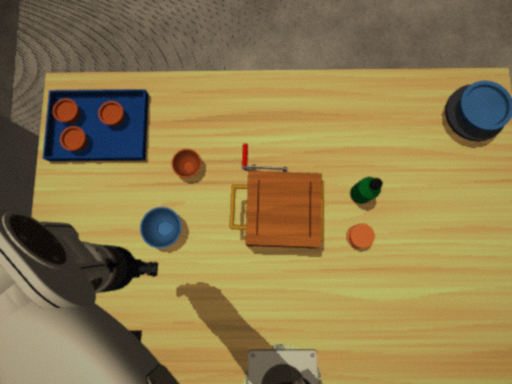

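```bash
python3 -c "
from workcell import bot
print(bot.job_done())"
```

```text
the job is handed in; nothing more can be done
None
```

The chest is closed and the job is handed in at 41.6 s of the 69 s allowed.

- **Unlocking:** I pushed the knee knob forward and up along its arc with one finger. The wrist sensor read at most about 7 N at the end of any push call. The pictures then showed the knee well past straight, about 0.5 rad, with the lid still up at about 1.2 rad.
- **Lowering:** I gripped the brass handle and led the lid down over about 12 s. I pressed it shut to about 12 N, eased off, opened the fingers and backed away. Readings stayed under 10 N until the final press.

**Last checks:**
- In the scene picture the handle and lid edge match a closed lid (angle 0) within about 1 to 2 pixels.
- In the top view the pots, spool and bottle stand where they were.
- The gripper is about 0.2 m from the chest and touching nothing.

**Where things disagreed or stay uncertain:**
- **Fingertip position:** The fingertips showed about 40 mm behind the stated TCP in the pictures. My first push therefore passed above the knob without touching it, and I went lower for the second.
- **Joint limits:** On the retreat after unlocking, joints 3 and 4 came right up to their limits (1.276 of 1.28 and 2.150 of 2.15). I saw no reading beyond them.
- **Handle grip:** The fingers read 10 mm on the 12 mm bar.
- **Link load:** The load in the stay's links was never measured directly. My estimate is a peak of about 12 N against the 15 N limit, at the start of lowering.

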